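Set the watering controller's lever switches to the valve pattern

ROBOT

A 6-joint arm with a two-finger parallel gripper is mounted at the origin on the work surface. World frame = base frame: x ahead of the robot, y to its left, z up, the work surface at z = 0. Lengths are in m, angles in rad, forces in N, time in s.
With the tool pointing down it reaches from about 0.3 to 1 m from the base axis. Payload 5.1 kg.
Tool frame: the origin (TCP) lies on the centre line of the jaws, within the pads' length; the fingertips stand 14 mm ahead of it and the grasp point (between the pads) lies 5 mm behind it; z points along the fingers, y is the line along which they close (so a half turn about z gives the same grasp; the last joint's range is limited). The gripper opens to 95 mm and grips with 3 to 60 N. Pads are 20 mm wide; open, the fingers measure 119 mm over their backs; the gripper's body (75 mm by 180 mm) begins 59 mm behind the grasp point.
Start: joints at [-0.083, 0.124, 1.65, -0, 1.367, -0.083], TCP at [0.65, -0, 0.229] pointing down, gripper open.
Joint ranges: [-2.61, 2.61], [-1.02, 2.33], [0.03, 2.71], [-1.35, 4.49], [0.32, 2.68], [-2.91, 2.91]. Speed limits (rad/s): [2.57, 2.57, 3.14, 3.14, 3.14, 3.14].

INTERFACE

Orientations are given as a unit quaternion [x, y, z, w].
In Python, from station import ctrl gives the robot as it stands.
- The arm moves only by the shell command python3 -m crank 'ROWS' [FORCE]. ROWS is JSON, one flat list of numbers, 5 for each row, row after row: the gripper command: -1 is shut, 1 is fully open, values between are in proportion, then the shift along the tool's x, y, z scaled (see below), then the turn about the tool's z scaled (see below). In form: [claw, x, y, z, roll, claw, x, y, z, roll, ...]. A call has 1 to 10 rows; each row shifts and turns the commanded pose from where the row before left it, along the tool's axes as they then stand; what a row does not reach is not made up. The controller multiplies each number of a shift by 1 m and each number of a turn by 90 degrees. A row lasts 1/8 s, in which the tool goes at most 62.5 mm and 10.7 degrees, less where a joint would pass 70% of its speed; a pose out of reach is approached as far as the arm can. A call with a number of a shift or a turn outside -1 to 1 is refused whole. A call with a gripper value outside its range is refused whole. The fingers move at their own pace and stop on an object; FORCE is the grip in N (left out, the last holds). Time passes only in rows, so rows that do not move let the fingers close. It gives the time, the measured TCP pose, the force, the opening and the grip force at its end, in the units of the state.
- ctrl.read_state(): the state, without advancing time (a new reading comes with each control period).
- ctrl.read_camera(name): name is "scene" or "side" or "wrist"; returns a dict with "pixels" (420x560x3 uint8, blue, green, red), "fx", "fy", "cx", "cy" (pixels), "cam_to_world" (4x4, takes a point from camera to world coordinates); the wrist camera has in their place "hand_eye" (4x4, takes a point from camera to tool coordinates, whose origin is the TCP and whose axes are the flange's). Camera axes: x right, y down, z forward; pixel columns grow to the right and rows downward; lengths in m; the calibration is good to about 2 mm. A picture is of the moment at which its call begins: read the wrist's pose just before it. There is no depth.
- ctrl.close_job(): hands the job in; it is judged then, once.
Trained networks look in the newest picture that a camera, given by its name, has taken for a name from the list of things; names that differ only in an ending like _2 or _b are one class to them, and where a whole thing is asked for, a point or a joint stands for the part that bears it (a point fixed in the world has none). Each returns a list of dicts, best first, with "confidence" (0 to 1); they miss things now and then, are a little off and sometimes report something else, mostly with a low value. They report only what shows in the picture. A call takes as long as a camera call.
- ctrl.regions_of(camera, name): "pixels" (420x560 bool, what is visible of it) and "bbox" ([left, top, width, height] in pixels, round what is visible of it).
The state is a dict: "time": time; "q": joint angles; "qd": joint speeds; "joint_torque": joint torques, N m; "ee_pos": TCP position; "eef_rot": TCP orientation; "ft_force": force on the tool from outside, world axes, zero at the start; "torque": the same for the moment, N m; "grip_width": finger opening in m; "finger_force": force on a finger pad.
Only numpy, scipy, OpenCV 4.12 (cv2) and the standard library are available. Lean on these libraries where they do the work, as an engineer would, in place of code of your own. Each camera call takes 0.05 s, during which the arm holds its last target. There are 200 camera calls.

TASK

The watering controller's four side-by-side lever switches belong, in order from left to right as the robot sees them, to the four outlets of the manifold behind it. Throw fully up (on) every switch whose outlet carries a tall valve and fully down (off) every switch whose outlet has only a low blanking cap; then, with all four set, press the big round button right in to store the pattern and let it come up again. Leave the tools, mug and jar where they are.

Things in the scene. Friction and masses are not known exactly. Their poses are not given: they have to be found in the camera images.
- console: Watering controller: grey sloped console fixed to the bench, 300 mm wide (y). Origin: under its lever pivots, on the bench, mid-width; x points to its back (away from the robot), y to its left, z up; only position and yaw vary. Four lever switches and a round button stand on its sloped panel, under the edge of a clear hood.
- panel (a point): Point on the console's panel, in mid-width, on the line of lever pivots (85 mm above the bench); axes as console. The flat panel rises away from the robot at 35 degrees: upslope (0.819, 0, 0.574), outward normal (-0.574, 0, 0.819) in console axes. It runs 80 mm downslope and 85 mm upslope from here and 150 mm to each side.
- hood (a point): Middle of the lower front edge of the clear flat hood, 244 mm above the bench, 35 mm behind the pivot line. The hood is 5 mm thick, 300 mm wide, runs 50 mm back from here, on thin posts at its back corners. A tool pointing straight down behind the levers strikes it; one pointing square at the panel clears it.
- zone1 (a joint): Lever switch 1 of 4 from the left (+y): 0 = fully down the slope (off), 0.9 rad = fully up (on), 0.45 = square to the panel. Pivot at (0, 102.5, 85) mm in the console frame, axis y. 70 mm from pivot to tip; outer half 14 mm wide, 10 mm thick in the swing direction, inner half 9 x 7 mm. Levers 45 mm apart. Stays wherever left, about 2 N at the tip moves it, hard stops; may start half-way.
- zone2 (a joint): Lever switch 2 of 4 from the left (+y): 0 = fully down the slope (off), 0.9 rad = fully up (on), 0.45 = square to the panel. Pivot at (0, 57.5, 85) mm in the console frame, axis y. 70 mm from pivot to tip; outer half 14 mm wide, 10 mm thick in the swing direction, inner half 9 x 7 mm. Levers 45 mm apart. Stays wherever left, about 2 N at the tip moves it, hard stops; may start half-way.
- zone3 (a joint): Lever switch 3 of 4 from the left (+y): 0 = fully down the slope (off), 0.9 rad = fully up (on), 0.45 = square to the panel. Pivot at (0, 12.5, 85) mm in the console frame, axis y. 70 mm from pivot to tip; outer half 14 mm wide, 10 mm thick in the swing direction, inner half 9 x 7 mm. Levers 45 mm apart. Stays wherever left, about 2 N at the tip moves it, hard stops; may start half-way.
- zone4 (a joint): Lever switch 4 of 4 from the left (+y): 0 = fully down the slope (off), 0.9 rad = fully up (on), 0.45 = square to the panel. Pivot at (0, -32.5, 85) mm in the console frame, axis y. 70 mm from pivot to tip; outer half 14 mm wide, 10 mm thick in the swing direction, inner half 9 x 7 mm. Levers 45 mm apart. Stays wherever left, about 2 N at the tip moves it, hard stops; may start half-way.
- store (a joint): Big round store button on the panel, right of the levers: 0 = up, 0.008 m = fully in; springs back by itself, fully in takes 8 N. It moves along the panel normal.
- store_top (a point): Centre of the store button's top face, 50 mm across; it lies on the panel at y = -105 mm of the console, on the line of the lever pivots.
- manifold: Grey manifold block fixed on the bench behind the controller, 50 x 240 x 40 mm, with a brass inlet at its left end. Origin: centre of its underside, y to its left.
- outlet1 (a point): Outlet 1 of 4, counted from the left as the robot sees it, on top of the manifold (z = 40 mm, y = 82.5 mm in its frame). It belongs to lever switch 1.
- outlet2 (a point): Outlet 2 of 4, counted from the left as the robot sees it, on top of the manifold (z = 40 mm, y = 27.5 mm in its frame). It belongs to lever switch 2.
- outlet3 (a point): Outlet 3 of 4, counted from the left as the robot sees it, on top of the manifold (z = 40 mm, y = -27.5 mm in its frame). It belongs to lever switch 3.
- outlet4 (a point): Outlet 4 of 4, counted from the left as the robot sees it, on top of the manifold (z = 40 mm, y = -82.5 mm in its frame). It belongs to lever switch 4.
- valve_a: Tall valve, about 92 mm high, 40 mm across (brass foot, black body, steel stub on top), fixed on one of the outlets. Origin: centre of its underside, at the outlet.
- valve_b: Tall valve, about 92 mm high, 40 mm across (brass foot, black body, steel stub on top), fixed on one of the outlets. Origin: centre of its underside, at the outlet.
- cap_a: Low black blanking cap, 16 mm high, 38 mm across, fixed on one of the outlets. Origin: centre of its underside, at the outlet.
- cap_b: Low black blanking cap, 16 mm high, 38 mm across, fixed on one of the outlets. Origin: centre of its underside, at the outlet.
- spanner: Bystander: steel spanner, 200 mm, lying just right of the controller.
- screwdriver: Bystander: blue-handled screwdriver, 200 mm, lying beyond the spanner on the right.
- mallet: Bystander: black rubber mallet with wooden handle, 280 mm, lying to the left.
- socket: Bystander: chrome socket, tube 36 mm across, 65 mm tall, standing on the right.
- mug: Bystander: white ceramic mug of bolts, 82 mm across and about 110 mm tall with the bolts, left of the controller; its handle reaches 69 mm from its axis.
- jar: Bystander: glass jar with steel lid, 64 mm across, 85 mm tall, on the right.

How it is judged:
By the outcome, as a careful person would: the job done as asked, in the order asked, and still so for the second after the job is handed in, with the robot touching nothing.
It also fails if it takes over 54 s, if anything falls off the work surface, if the arm or the gripper's body presses on something with over 40 N, if the wrist force passes 120 N, or if a joint passes its speed limit or range.

## Working session

There is one attempt and no reset: what is moved stays moved. The work goes in short steps, Python scripts to look and compute and a shell command to move; the robot and the scene stay as the last step left them, time stands still between calls to the robot, and variables do not carry over. Pictures are saved under pics/ and viewed, at most 13 in all, crops included, and the job is handed in when it is done.

```bash
mkdir -p pics
python3 - <<'E'
from station import ctrl
import cv2,numpy as np
np.set_printoptions(precision=4,suppress=True)
s=ctrl.read_state();print(s['ee_pos'],s['eef_rot'],s['time'])
for c in("scene","side","wrist"):
    r=ctrl.read_camera(c);cv2.imwrite(f"pics/{c}0.png",r["pixels"])
    print(c,r['fx'],r['fy'],r['cx'],r['cy'],np.array(r.get('cam_to_world',r.get('hand_eye'))).tolist())
    for n in("console","zone1","store","manifold","valve_a","cap_a"):
        for d in ctrl.regions_of(c,n)[:5]:
            m=d['pixels'];v,u=np.nonzero(m);print(' ',n,round(d['confidence'],2),d['bbox'],u.mean().round(1),v.mean().round(1))
E
```

```text
[0.6494 0.     0.2274] [ 0.7071  0.7071 -0.0007 -0.0008] 0.0
scene 463.27820751011376 463.27820751011376 277.53563881581255 214.47840329760317 [[0.11068078735375339, 0.6241670190804969, -0.7734114659112058, 1.4516795070209594], [0.9938347411814715, -0.07459963981514503, 0.08202073494067394, -0.09317502007725843], [-0.006501579155167248, -0.7777213035732128, -0.6285756147329228, 0.8607786340167355], [0.0, 0.0, 0.0, 1.0]]
  console 0.68 [216.2, 176.0, 138.6, 118.2] 286.5 238.5
  console 0.25 [90.5, 263.3, 38.1, 40.2] 109.0 284.8
  manifold 0.83 [265.2, 292.2, 129.9, 30.7] 327.9 309.4
  valve_a 0.98 [299.6, 270.8, 18.5, 36.1] 308.2 287.9
  valve_a 0.63 [348.6, 268.8, 20.7, 37.6] 357.8 286.7
  cap_a 0.71 [324.5, 292.3, 13.9, 15.0] 332.0 298.8
  cap_a 0.49 [274.4, 292.5, 18.5, 18.1] 283.6 299.5
  cap_a 0.37 [267.6, 293.9, 125.6, 28.1] 327.6 309.1
side 392.0164348453398 392.0164348453398 281.1205159391127 204.97651980351245 [[0.06631818027334048, -0.87865537049509, 0.47282833974431876, 0.010682660288963662], [-0.9977902274266903, -0.056466218341295324, 0.03501754186156976, -0.0299259395041
[... 724 characters left out ...]
7222498635606074, 0.9622336284888994, -0.15654567681032355], [0.0, 0.0, 0.0, 1.0]]
  console 0.93 [75.9, 0.0, 238.4, 374.4] 201.6 161.7
  zone1 0.82 [72.0, 53.6, 42.4, 26.9] 94.2 67.4
  zone1 0.72 [97.0, 182.3, 51.9, 26.9] 122.6 196.9
  zone1 0.69 [88.6, 126.6, 45.0, 22.4] 110.3 137.4
  zone1 0.43 [154.9, 246.5, 14.5, 16.6] 159.8 253.6
  zone1 0.4 [402.1, 1.3, 92.2, 41.2] 440.1 16.9
  manifold 0.96 [349.9, 1.1, 91.4, 236.6] 388.7 115.4
  manifold 0.72 [92.0, 124.8, 43.3, 25.9] 110.1 137.6
  valve_a 0.94 [402.3, 0.0, 91.5, 41.8] 440.3 16.8
  valve_a 0.68 [381.8, 127.4, 74.6, 53.0] 419.0 151.7
  cap_a 0.94 [371.8, 183.0, 34.5, 37.0] 388.7 202.0
  cap_a 0.57 [389.2, 65.2, 45.3, 42.1] 410.8 85.6
```

View pics/wrist0.png

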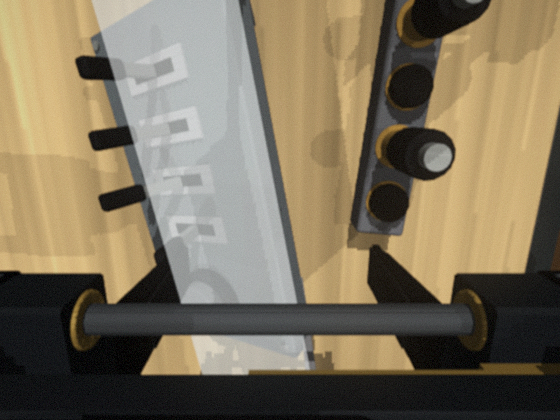

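View pics/scene0.png

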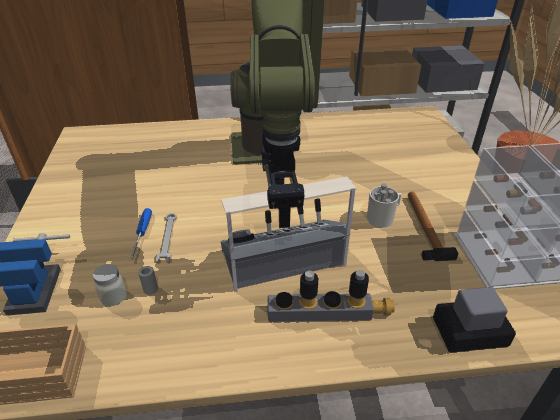

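View pics/side0.png

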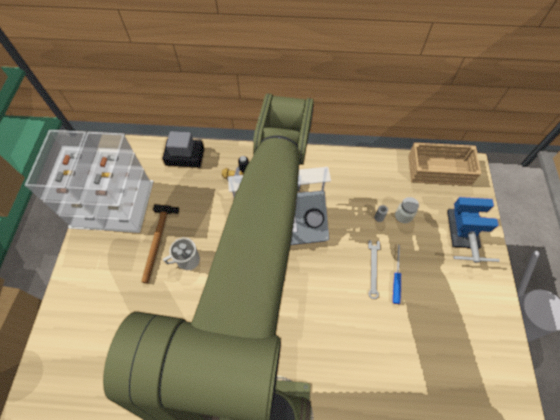

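Left to right the outlets carry valve, cap, valve, cap (wrist view: (440,17), (410,86), (419,152), (388,202)). The scene view agrees: valves at x=357 and 308, caps at 332 and 283, with the inlet at the right. So the switches must be up, down, up, down. I'll back off, turn the jaws across the console and look again.

```bash
python3 -m crank '[-0.26,0,-0.03,-0.04,0,-0.26,0,-0.04,-0.04,0,-0.26,0,-0.04,-0.03,0,-0.26,0,0,0,-0.115,-0.26,0,0,0,-0.115,-0.26,0,0,0,-0.115,-0.26,0,0,0,-0.115,-0.26,0,0,0,-0.115,-0.26,0,0,0,-0.115,-0.26,0,0,0,-0.115]' 15
python3 -m crank '[-0.26,0,0,0,-0.11,-0.26,0,0,0,0]'
python3 - <<'E'
from station import ctrl
import cv2,numpy as np
np.set_printoptions(precision=4,suppress=True)
s=ctrl.read_state();print(s['ee_pos'],s['eef_rot'],s['time'],s['q'])
for c in("wrist","scene"):
    r=ctrl.read_camera(c);p=r["pixels"];cv2.imwrite(f"pics/{c}1raw.png",p)
    for n in("console","zone1","store"):
        for d in ctrl.regions_of(c,n)[:5]:
            m=d['pixels'];v,u=np.nonzero(m);print(c,n,round(d['confidence'],2),d['bbox'],u.mean().round(1),v.mean().round(1))
    p=cv2.resize(p,(784,588),interpolation=2) if c=="wrist" else cv2.resize(p[160:310,200:400],(800,600),interpolation=2)
    cv2.imwrite(f"pics/{c}1.png",p)
E
```

```text
time: 2.3
ee_pos: [0.5399, -0.0, 0.3387]
eef_rot: [0.15, 0.989, 0.0, 0.0]
ft_force: [-1.2, 0.7, -0.3]
grip_width: 0.0353
finger_force: 0.0
time: 2.55
ee_pos: [0.5399, -0.0, 0.3387]
eef_rot: [0.068, 0.998, 0.0, 0.0]
ft_force: [-0.4, 0.7, 0.1]
grip_width: 0.0351
finger_force: 0.0
[ 0.5399 -0.      0.3387] [0.0677 0.9977 0.     0.0001] 2.55 [-0.0995 -0.1667  1.7539  0.      1.5543 -1.5347]
wrist console 0.84 [167.8, 113.4, 340.6, 257.0] 320.7 223.2
wrist console 0.2 [42.5, 255.5, 48.5, 44.0] 65.2 276.8
wrist zone1 0.78 [330.0, 163.1, 14.5, 29.2] 334.6 176.2
wrist zone1 0.64 [252.3, 210.7, 19.7, 13.1] 260.2 216.5
wrist zone1 0.61 [367.5, 161.9, 20.1, 19.4] 377.7 169.7
wrist zone1 0.56 [281.0, 162.1, 22.4, 39.6] 291.9 178.6
wrist store 0.59 [181.4, 204.5, 43.9, 40.1] 204.0 225.8
wrist store 0.23 [42.2, 254.9, 47.3, 45.0] 65.7 276.5
scene console 0.97 [221.0, 175.6, 133.1, 116.5] 286.7 235.6
scene zone1 0.62 [277.8, 204.1, 10.0, 25.4] 282.5 215.8
scene zone1 0.57 [263.8, 207.8, 7.1, 22.8] 267.9 220.0
scene zone1 0.49 [314.8, 197.6, 2.4, 23.9] 317.7 209.6
```

View pics/wrist1.png

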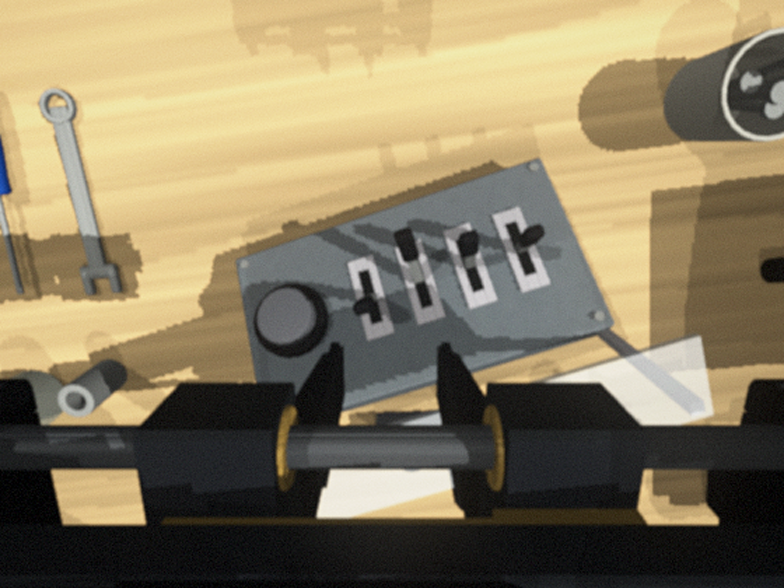

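View pics/scene1.png

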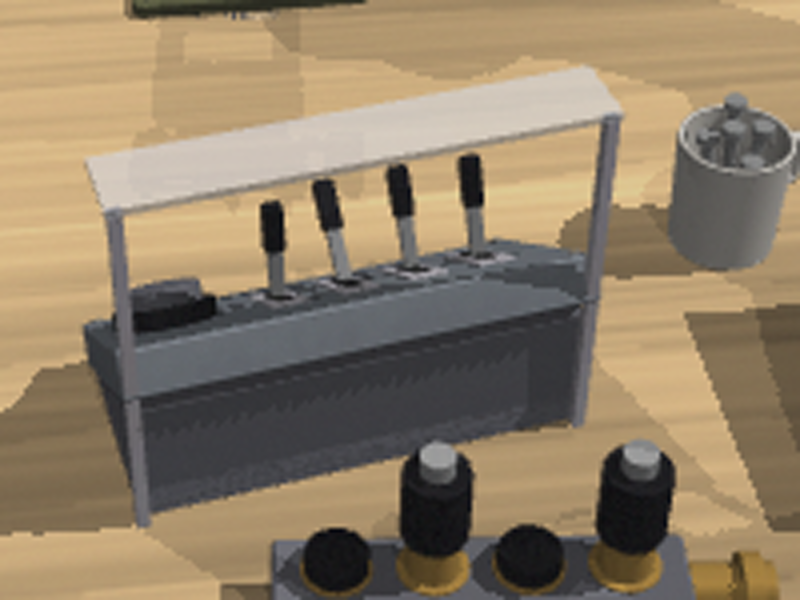

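The wrist view shows the full panel: the button is at (290,320) and the lever plates run from (371,298) for switch 4 to (521,249) for switch 1. Lever 3 leans down and lever 4 up, with 1 and 2 part-way. Next I'll fit the console pose.

```bash
cat > fit.py <<'E'
from station import ctrl
import numpy as np
from scipy.optimize import least_squares
from scipy.spatial.transform import Rotation as R
np.set_printoptions(precision=4,suppress=True)
def cam(c):
    s=ctrl.read_state(); r=ctrl.read_camera(c)
    if c=="wrist":
        T=np.eye(4);T[:3,:3]=R.from_quat(s['eef_rot']).as_matrix();T[:3,3]=s['ee_pos'];T=T@np.array(r['hand_eye'])
    else: T=np.array(r['cam_to_world'])
    def pr(P):
        p=(np.atleast_2d(P)-T[:3,3])@T[:3,:3]
        return np.c_[r['fx']*p[:,0]/p[:,2]+r['cx'],r['fy']*p[:,1]/p[:,2]+r['cy']]
    return pr,r['pixels']
def world(x,P):
    P=np.atleast_2d(P)/1000;c,s=np.cos(x[2]),np.sin(x[2])
    return np.c_[x[0]+c*P[:,0]-s*P[:,1],x[1]+s*P[:,0]+c*P[:,1],P[:,2]]
Y=[102.5,57.5,12.5,-32.5]
def lever(i,th,l):
    a=th-.45; u=np.array([.819,0,.574]);n=np.array([-.574,0,.819])
    return np.array([0,Y[i],85])+l*(np.cos(a)*n+np.sin(a)*u)
E
python3 - <<'E'
from fit import *
W,_=cam("wrist");S,_=cam("scene")
Pw=[(-65.5,150,39.1),(-65.5,-150,39.1),(69.6,150,133.8)]+[(0,y,85) for y in Y]
uw=np.array([(540,160),(238,262),(610,328),(521,249),(470,265),(421,281),(371,298)])/1.4
Ps=[(85,150,246),(85,-150,246),(35,150,246),(35,-150,246)]
us=np.array([(355,188.7),(227,213),(346,177),(221.7,199.5)])
f=lambda x:np.r_[(W(world(x,Pw))-uw).ravel(),(S(world(x,Ps))-us).ravel()]
o=least_squares(f,[.65,-.05,.2],loss='soft_l1');print(o.x);print(f(o.x).reshape(-1,2))
np.save('pose.npy',o.x)
print('store pred',W(world(o.x,(0,-105,85)))*1.4,W(world(o.x,(-6.9,-105,95)))*1.4)
for i in range(4):print(i+1,[(round(t,2),(W(world(o.x,lever(i,t,70)))*1.4)[0].round().tolist(),(S(world(o.x,lever(i,t,70)))[0]-[200,160]).__mul__(4).round().tolist()) for t in(0,.22,.45,.67,.9)])
E
```

```text
[0.5698 0.011  0.1854]
[[ 0.5788 -2.29  ]
 [-2.6856 -1.9397]
 [ 4.8959 -1.6528]
 [-0.3528  0.9286]
 [-0.1577  1.0471]
 [-0.7348  0.9564]
 [ 0.0412 -0.0521]
 [ 1.3687  0.3953]
 [-0.8501  1.0697]
 [ 1.4241  0.1572]
 [-0.3158  0.9317]]
store pred [[294.0733 322.4609]] [[288.9924 318.998 ]]
1 [(0, [513.0, 182.0], [448.0, 161.0]), (0.22, [520.0, 195.0], [453.0, 154.0]), (0.45, [528.0, 212.0], [460.0, 151.0]), (0.67, [535.0, 231.0], [468.0, 154.0]), (0.9, [542.0, 253.0], [477.0, 163.0])]
2 [(0, [455.0, 201.0], [383.0, 174.0]), (0.22, [461.0, 214.0], [388.0, 167.0]), (0.45, [467.0, 232.0], [394.0, 164.0]), (0.67, [474.0, 251.0], [402.0, 167.0]), (0.9, [481.0, 272.0], [410.0, 176.0])]
3 [(0, [399.0, 220.0], [318.0, 186.0]), (0.22, [403.0, 233.0], [322.0, 179.0]), (0.45, [408.0, 251.0], [327.0, 177.0]), (0.67, [414.0, 270.0], [334.0, 180.0]), (0.9, [421.0, 291.0], [341.0, 189.0])]
4 [(0, [344.0, 238.0], [251.0, 199.0]), (0.22, [347.0, 252.0], [254.0, 192.0]), (0.45, [351.0, 270.0], [259.0, 190.0]), (0.67, [356.0, 289.0], [264.0, 194.0]), (0.9, [363.0, 310.0], [271.0, 203.0])]
```

```bash
python3 -m crank '[-0.26,0,0,0,-0.102,-0.26,0,0,0,-0.102,-0.26,0,0,0,0]'
cat >> fit.py <<'E'
def tcp():
    x=np.load('pose.npy');s=ctrl.read_state();p=np.array(s['ee_pos']);d=p[:2]-x[:2];c,q=np.cos(x[2]),np.sin(x[2])
    rx=R.from_quat(s['eef_rot']).as_matrix()[:,1]
    print('TCP console mm',1000*np.array([c*d[0]+q*d[1],-q*d[0]+c*d[1],p[2]]),'yaw err deg',np.degrees(np.arctan2(-rx[0],rx[1])-x[2]),'t',s['time'],'F',s['ft_force'])
E
python3 - <<'E'
from fit import *
tcp()
for t in(0,.15,.3,.45,.6,.75,.9):print(t,(lever(0,t,55)+[0,0,-5]).round(1))
E
```

```text
time: 3.42
ee_pos: [0.54, -0.0, 0.3386]
eef_rot: [-0.092, 0.996, 0.0, -0.0]
ft_force: [-0.6, -0.2, -0.2]
grip_width: 0.0351
finger_force: 0.0
TCP console mm [-31.3123  -5.3207 338.6268] yaw err deg -0.03002302511161946 t 3.425 F [-0.5721 -0.1515 -0.1854]
0 [-48.  102.5 106.8]
0.15 [-43.5 102.5 113.7]
0.3 [-37.9 102.5 119.8]
0.45 [-31.6 102.5 125. ]
0.6 [-24.5 102.5 129.3]
0.75 [-16.8 102.5 132.4]
0.9 [ -8.8 102.5 134.3]
```

```bash
python3 -m crank '[-0.26,-0.018,-0.027,0.03,0,-0.26,0,0,0.05,0,-0.26,0,0,0.05,0,-0.26,0,0,0.03,0,-0.26,0,0,0.02,0,-0.26,0,0,0.0245,0,-0.26,0,0,0,0,-1,0,0,0,0,-1,0,0,0,0,-1,0,0,0,0]' 15
python3 -c "
from fit import *
tcp();import cv2;cv2.imwrite('pics/w2.png',cam('wrist')[1])"
```

```text
time: 4.68
ee_pos: [0.5638, -0.0243, 0.1358]
eef_rot: [-0.093, 0.996, -0.002, 0.001]
ft_force: [0.2, -4.4, 1.1]
grip_width: 0.0136
finger_force: 15.0
TCP console mm [-12.3649 -33.5677 135.7913] yaw err deg 0.09654021307470144 t 4.675 F [ 0.2241 -4.4426  1.0548]
```

View pics/w2.png

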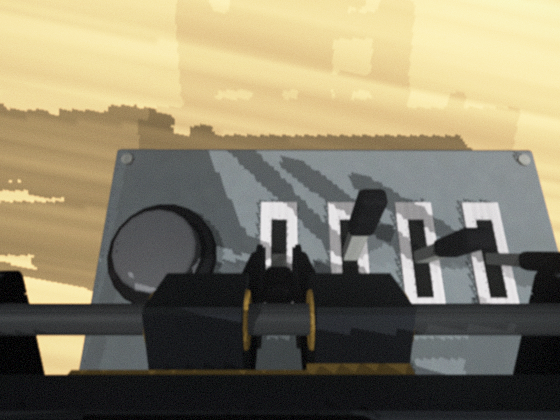

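The jaws hold lever 4 (opening 13.6 mm). Now I pull it down along its arc, past the stop, and release.

```bash
python3 -m crank '[-1,0.008,0,0.002,0,-1,0.0077,0,0.0031,0,-1,0.0071,0,0.0043,0,-1,0.0063,0,0.0052,0,-1,0.0056,0,0.0061,0,-1,0.0045,0,0.0069,0,-1,0.004,0,0.007,0,-1,0,0,0,0,-1,0,0,0,0]'
python3 -m crank '[-0.26,0,0,0,0,-0.26,0,0,0,0,-0.26,0,0,0,0,-0.26,0,0,-0.04,0,-0.26,0,0,-0.04,0,-0.26,0,0,0,0]'
python3 -c "
from fit import *
tcp();import cv2;cv2.imwrite('pics/w3.png',cam('wrist')[1])"
```

```text
time: 5.85
ee_pos: [0.5203, -0.0325, 0.1005]
eef_rot: [-0.093, 0.996, -0.001, 0.0]
ft_force: [-3.5, -4.9, 2.9]
grip_width: 0.0139
finger_force: 15.0
time: 6.6
ee_pos: [0.5227, -0.0314, 0.1838]
eef_rot: [-0.093, 0.996, -0.001, 0.004]
ft_force: [-0.0, 0.2, 0.1]
grip_width: 0.035
finger_force: 0.0
TCP console mm [-54.1216 -32.9677 183.7604] yaw err deg 0.10287823174960425 t 6.6 F [-0.041   0.1741  0.0825]
```

View pics/w3.png

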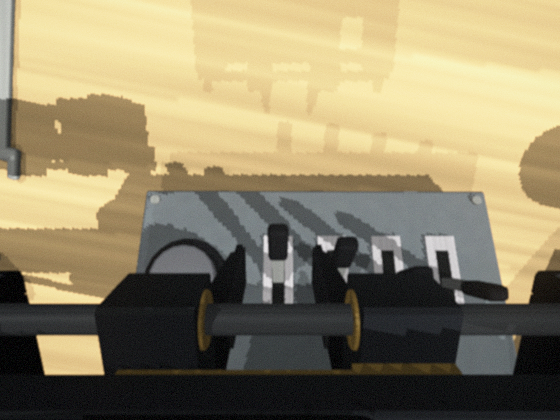

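Lever 4 at (278,240) now stands down. Lever 3 is next: grip it and swing it up.

```bash
python3 -m crank '[-0.26,-0.005,0.0455,0,0,-0.26,0,0,0.03,0,-0.26,0,0,0.03,0,-0.26,0,0,0.009,0,-0.26,0,0,0,0,-1,0,0,0,0,-1,0,0,0,0,-1,0,0,0,0]'
python3 -m crank '[-1,-0.005,0,-0.0053,0,-1,-0.0063,0,-0.0052,0,-1,-0.0071,0,-0.0043,0,-1,-0.0077,0,-0.0031,0,-1,-0.008,0,-0.0019,0,-1,-0.006,0,0.001,0,-1,0,0,0,0,-1,0,0,0,0]'
python3 -c "
from fit import *
tcp()"
python3 -m crank '[-0.26,0,0,0,0,-0.26,0,0,0,0,-0.26,0,0,0,0,-0.26,0.01,0,-0.03,0,-0.26,0,0,-0.03,0,-0.26,0,0,0,0]'
python3 -c "
from fit import *
tcp()"
```

```text
time: 7.65
ee_pos: [0.5177, 0.0129, 0.1118]
eef_rot: [-0.094, 0.996, -0.002, 0.001]
ft_force: [0.4, -5.2, 1.6]
grip_width: 0.0138
finger_force: 15.0
time: 8.65
ee_pos: [0.5559, 0.02, 0.1306]
eef_rot: [-0.093, 0.996, -0.002, -0.001]
ft_force: [-2.8, -5.8, 4.0]
grip_width: 0.014
finger_force: 15.0
TCP console mm [-11.9327  11.4414 130.594 ] yaw err deg 0.0978469382422028 t 8.65 F [-2.7819 -5.7789  4.0071]
time: 9.4
ee_pos: [0.5481, 0.0201, 0.1924]
eef_rot: [-0.093, 0.996, -0.0, 0.003]
ft_force: [-0.4, -0.2, -0.7]
grip_width: 0.035
finger_force: 0.0
TCP console mm [-19.688   12.9066 192.4259] yaw err deg 0.10049999286019587 t 9.4 F [-0.4178 -0.2176 -0.6696]
```

```bash
python3 -m crank '[-0.26,0.0115,0.044,0,0,-0.26,0,0,0.03,0,-0.26,0,0,0.03,0,-0.26,0,0,0.006,0,-0.26,0,0,0,0,-1,0,0,0,0,-1,0,0,0,0,-1,0,0,0,0]'
python3 -m crank '[-1,0.0045,0,0.003,0,-1,0.0045,0,0.004,0,-1,0.0056,0,0.0061,0,-1,0.0045,0,0.0069,0,-1,0.005,0,0.008,0,-1,0,0,0,0,-1,0,0,0,0]'
python3 -m crank '[-0.26,0,0,0,0,-0.26,0,0,0,0,-0.26,0,0,0,0,-0.26,0,0,-0.04,0,-0.26,0,0,-0.045,0,-0.26,0,0,0,0]'
python3 -c "
from fit import *
tcp()"
```

```text
time: 10.4
ee_pos: [0.5276, 0.0604, 0.1244]
eef_rot: [-0.093, 0.996, -0.001, 0.001]
ft_force: [-0.5, -3.5, 1.9]
grip_width: 0.0139
finger_force: 15.0
time: 11.28
ee_pos: [0.5043, 0.056, 0.0969]
eef_rot: [-0.093, 0.996, -0.001, 0.002]
ft_force: [1.1, -2.7, 4.2]
grip_width: 0.0141
finger_force: 15.0
time: 12.02
ee_pos: [0.5056, 0.0568, 0.1848]
eef_rot: [-0.093, 0.996, -0.0, 0.004]
ft_force: [-0.7, -0.5, 0.3]
grip_width: 0.0352
finger_force: 0.0
TCP console mm [-54.6123  56.8111 184.8173] yaw err deg 0.09672585187452155 t 12.025 F [-0.6822 -0.5489  0.2952]
```

```bash
python3 -m crank '[-0.26,-0.0295,0.045,0,0,-0.26,0,0,0.03,0,-0.26,0,0,0.024,0,-0.26,0,0,0,0,-1,0,0,0,0,-1,0,0,0,0,-1,0,0,0,0]'
python3 -m crank '[-1,-0.004,0,-0.0014,0,-1,-0.008,0,-0.0019,0,-1,-0.006,0,0.001,0,-1,0,0,0,0,-1,0,0,0,0]'
python3 -c "
from fit import *
tcp()"
python3 -m crank '[-0.26,0,0,0,0,-0.26,0,0,0,0,-0.26,0,0,0,0,-0.26,0.01,0,-0.03,0,-0.26,0.02,0,-0.06,0,-0.26,0.03,-0.05,-0.06,0,-0.26,0,-0.05,-0.03,0,-0.26,0,0,0,0]'
python3 - <<'E'
from fit import *
import cv2
tcp();W,p=cam("wrist");cv2.imwrite('pics/w4.png',cv2.resize(p,(784,588),interpolation=2))
x=np.load('pose.npy')
for i in range(4):print(i+1,[(t,(W(world(x,lever(i,t,70)))*1.4)[0].round().tolist()) for t in(0,.2,.45,.7,.9)])
E
```

```text
time: 12.9
ee_pos: [0.5246, 0.1056, 0.1276]
eef_rot: [-0.093, 0.996, -0.001, 0.001]
ft_force: [0.2, -2.6, 1.9]
grip_width: 0.014
finger_force: 15.0
time: 13.52
ee_pos: [0.5411, 0.1087, 0.1298]
eef_rot: [-0.093, 0.996, -0.001, -0.001]
ft_force: [-3.7, -4.2, 5.5]
grip_width: 0.0139
finger_force: 15.0
TCP console mm [-10.2211 101.3657 129.824 ] yaw err deg 0.08396323111489194 t 13.525 F [-3.7271 -4.2115  5.4676]
time: 14.52
ee_pos: [0.508, 0.0119, 0.2965]
eef_rot: [-0.091, 0.996, -0.001, 0.003]
ft_force: [0.1, -0.1, -0.2]
grip_width: 0.035
finger_force: 0.0
TCP console mm [-60.5564  12.2746 296.5123] yaw err deg -0.1424949154397663 t 14.525 F [ 0.1296 -0.1189 -0.1684]
1 [(0, [517.0, 272.0]), (0.2, [521.0, 288.0]), (0.45, [524.0, 311.0]), (0.7, [525.0, 337.0]), (0.9, [525.0, 358.0])]
2 [(0, [453.0, 273.0]), (0.2, [455.0, 288.0]), (0.45, [457.0, 311.0]), (0.7, [457.0, 337.0]), (0.9, [457.0, 358.0])]
3 [(0, [390.0, 273.0]), (0.2, [390.0, 288.0]), (0.45, [390.0, 311.0]), (0.7, [390.0, 337.0]), (0.9, [390.0, 358.0])]
4 [(0, [326.0, 273.0]), (0.2, [324.0, 288.0]), (0.45, [322.0, 311.0]), (0.7, [322.0, 337.0]), (0.9, [322.0, 358.0])]
```

View pics/w4.png

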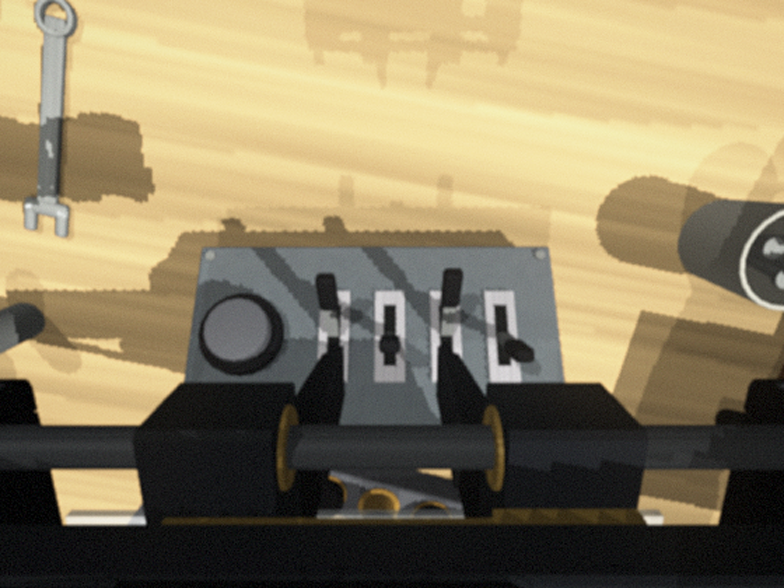

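Levers 2 and 4 match fully down. To be sure levers 1 and 3 are on their stops, I push each up with closed fingers.

```bash
python3 -m crank '[-1,-0.018,0,0.04,0,-1,0,0,0.05,0,-1,0,0,0.05,0,-1,0,0,0.02,0,-1,0,0,0,0,-1,-0.012,0,0,0,-1,-0.008,0,0,0,-1,-0.008,0,0,0,-1,0,0,0,0]'
python3 -c "
from fit import *
tcp()"
python3 -m crank '[-1,0.028,0,-0.02,0,-1,0,0,-0.04,0,-1,0,0.045,0,0,-1,0,0.045,0,0,-1,0,0,0.04,0,-1,0,0,0.02,0,-1,-0.014,0,0,0,-1,-0.007,0,0,0,-1,-0.007,0,0,0,-1,0,0,0,0]'
python3 -c "
from fit import *
tcp()"
```

```text
time: 15.7
ee_pos: [0.5414, 0.0207, 0.1354]
eef_rot: [-0.094, 0.995, -0.001, -0.016]
ft_force: [-52.2, -8.1, 35.3]
grip_width: -0.0001
finger_force: 27.1
TCP console mm [-26.1335  14.8167 135.4242] yaw err deg 0.1354770283514417 t 15.7 F [-52.2147  -8.0657  35.2549]
time: 16.95
ee_pos: [0.5244, 0.1089, 0.1324]
eef_rot: [-0.093, 0.996, -0.001, -0.017]
ft_force: [-45.5, -9.0, 24.5]
grip_width: 0.0006
finger_force: 23.7
TCP console mm [-26.5314 104.5893 132.4127] yaw err deg 0.05166659258483289 t 16.95 F [-45.5438  -8.9721  24.5118]
```

```bash
python3 -m crank '[-1,0.03,0,0,0,-1,0.02,0,-0.06,0,-1,0,-0.05,-0.05,0,-1,0,-0.06,-0.05,0,-1,0,-0.06,0,0,-1,0,-0.04,0,0,-1,0,0,0,0]'
python3 - <<'E'
from fit import *
import cv2
tcp();W,p=cam("wrist")
x=np.load('pose.npy');k=3
b=W(world(x,[lever(0,.45,40),lever(3,.45,40),(0,-105,85)]));u0=int(max(0,b[:,0].min()-40));v0=int(b[:,1].mean()-75)
q=cv2.resize(p[v0:v0+180,u0:u0+266],None,fx=k,fy=k,interpolation=cv2.INTER_CUBIC)
u=np.array([.819,0,.574]);n=np.array([-.574,0,.819])
for i,t in enumerate((.9,0,.9,0)):
    a=t-.45;d=np.cos(a)*n+np.sin(a)*u;e=-np.sin(a)*n+np.cos(a)*u
    P=[np.array([0,Y[i],85])+l*d+s*e+[0,w,0] for l in(35,70) for s in(-5,5) for w in(-7,7)]
    h=cv2.convexHull(((W(world(x,P))-[u0,v0])*k).astype(np.int32));cv2.polylines(q,[h],True,(0,0,255),1)
c=((W(world(x,[np.array([0,-105,85])+10*n+25*(np.cos(f)*u+np.sin(f)*np.array([0,1,0])) for f in np.linspace(0,6.28,30)]))-[u0,v0])*k).astype(np.int32)
cv2.polylines(q,[c],True,(0,255,0),1);cv2.imwrite('pics/w5.png',q);print(q.shape)
E
```

```text
time: 17.82
ee_pos: [0.5233, -0.0902, 0.2786]
eef_rot: [-0.091, 0.996, -0.001, 0.002]
ft_force: [-0.3, 0.6, 0.3]
grip_width: 0.0005
finger_force: 0.0
TCP console mm [-64.3622 -90.8807 278.5621] yaw err deg -0.20346769273118567 t 17.825 F [-0.2641  0.5817  0.3382]
(540, 798, 3)
```

View pics/w5.png

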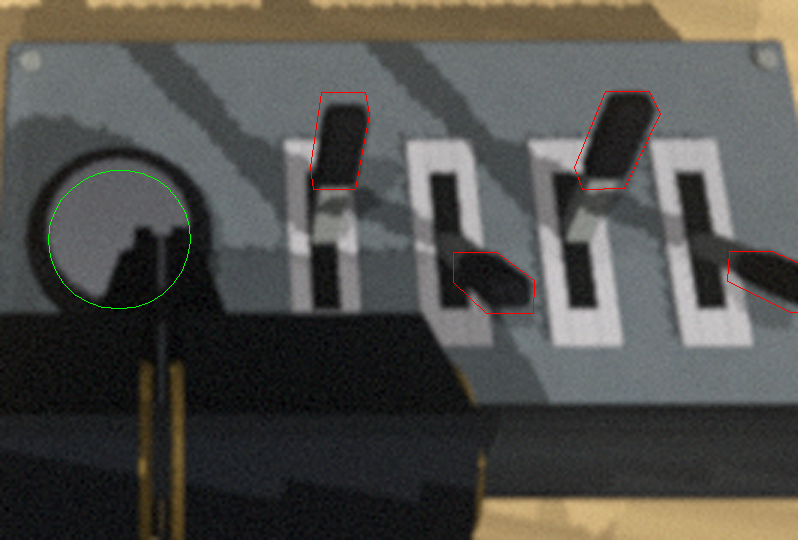

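Lever 4's tip (343,104) sits about 11 px short of the fully-down outline, and the other three match. I'll press levers 4 and 2 firmly down from above.

```bash
python3 -m crank '[-1,-0.012,0.058,0,0,-1,0,0,0.05,0,-1,0,0,0.05,0,-1,0,0,0.04,0,-1,0,0,0.008,0,-1,0,0,0.005,0,-1,0,0,0.003,0,-1,0,0,0,0]'
python3 -c "
from fit import *
tcp()"
python3 -m crank '[-1,0,0,-0.04,0,-1,0,0,-0.038,0,-1,0,0.045,0,0,-1,0,0.045,0,0,-1,0,0,0.04,0,-1,0,0,0.03,0,-1,0,0,0.005,0,-1,0,0,0.003,0,-1,0,0,0,0]'
python3 -c "
from fit import *
tcp()"
```

```text
time: 18.88
ee_pos: [0.526, -0.0262, 0.1337]
eef_rot: [-0.094, 0.996, 0.0, 0.002]
ft_force: [-24.3, 6.1, 54.4]
grip_width: 0.0001
finger_force: 32.6
TCP console mm [-49.9272 -28.477  133.7479] yaw err deg 0.16414400248424574 t 18.875 F [-24.3405   6.0678  54.3854]
time: 20.0
ee_pos: [0.5165, 0.0653, 0.1315]
eef_rot: [-0.093, 0.996, 0.003, 0.014]
ft_force: [9.2, 12.3, 20.0]
grip_width: 0.0005
finger_force: 14.1
TCP console mm [-42.405   63.2097 131.4505] yaw err deg 0.09221462536144115 t 20.0 F [ 9.2229 12.3316 20.0077]
```

```bash
python3 -m crank '[-1,0.01,0,-0.04,0,-1,0.012,0,-0.05,0,-1,0,-0.05,-0.05,0,-1,0,-0.06,0,0,-1,0,-0.05,0,0,-1,0,0,0,0]'
python3 - <<'E'
from fit import *
import cv2
tcp();W,p=cam("wrist")
x=np.load('pose.npy');k=3
b=W(world(x,[lever(0,.45,40),lever(3,.45,40),(0,-105,85)]));u0=int(max(0,b[:,0].min()-40));v0=int(b[:,1].mean()-75)
q=cv2.resize(p[v0:v0+180,u0:u0+266],None,fx=k,fy=k,interpolation=cv2.INTER_CUBIC)
u=np.array([.819,0,.574]);n=np.array([-.574,0,.819])
for i,t in enumerate((.9,0,.9,0)):
    a=t-.45;d=np.cos(a)*n+np.sin(a)*u;e=-np.sin(a)*n+np.cos(a)*u
    P=[np.array([0,Y[i],85])+l*d+s*e+[0,w,0] for l in(35,70) for s in(-5,5) for w in(-7,7)]
    h=cv2.convexHull(((W(world(x,P))-[u0,v0])*k).astype(np.int32));cv2.polylines(q,[h],True,(0,0,255),1)
cv2.imwrite('pics/w6.png',q)
E
```

```text
time: 20.75
ee_pos: [0.5139, -0.0967, 0.2556]
eef_rot: [-0.092, 0.996, -0.0, 0.001]
ft_force: [0.6, 0.5, -0.3]
grip_width: 0.0006
finger_force: 0.0
TCP console mm [-74.8098 -95.5041 255.6171] yaw err deg -0.09527880202847298 t 20.75 F [ 0.5992  0.5389 -0.3202]
```

View pics/w6.png

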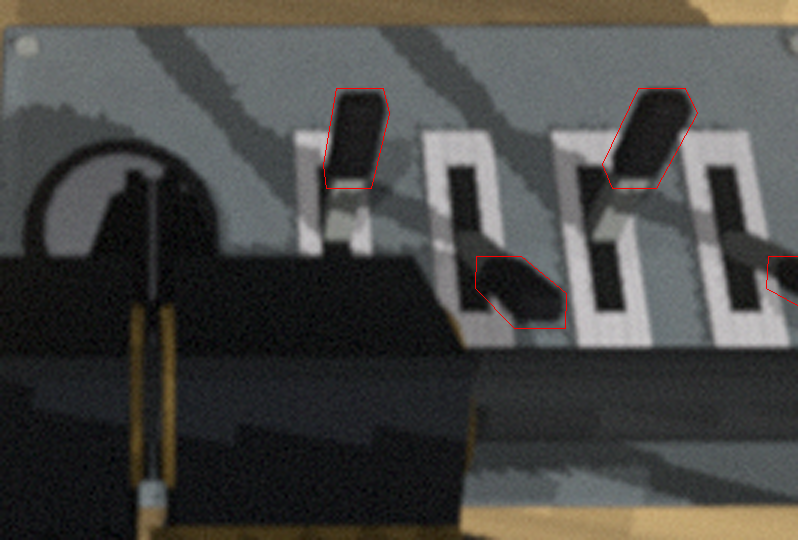

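All four levers now sit on their outlines (4 and 2 down, 3 and 1 up). The button is next.

```bash
python3 -m crank '[-1,-0.053,-0.0095,0.02,0,-1,0,0,0.05,0,-1,0,0,0.05,0,-1,0,0,0.02,0,-1,0,0,0,0]'
python3 -c "
from fit import *
tcp()"
python3 -m crank '[-1,-0.0017,0,0.0025,0,-1,-0.0017,0,0.0025,0,-1,-0.0017,0,0.0025,0,-1,-0.0017,0,0.0025,0,-1,0,0,0,0]'
python3 -c "
from fit import *
tcp()"
```

```text
time: 21.42
ee_pos: [0.565, -0.0929, 0.1139]
eef_rot: [-0.094, 0.996, 0.001, -0.003]
ft_force: [-6.4, 0.1, 3.2]
grip_width: 0.0006
finger_force: 2.7
TCP console mm [ -23.889  -101.2515  113.9189] yaw err deg 0.18857938559546353 t 21.425 F [-6.3672  0.0767  3.2446]
time: 22.05
ee_pos: [0.5694, -0.093, 0.111]
eef_rot: [-0.094, 0.996, 0.0, -0.007]
ft_force: [-31.5, 1.2, 32.6]
grip_width: 0.0005
finger_force: 21.9
TCP console mm [ -19.5318 -102.1604  110.9817] yaw err deg 0.19680216275483495 t 22.05 F [-31.481    1.2035  32.5926]
```

```bash
for i in 1 2 3 4; do python3 -m crank '[-1,0.0017,0,-0.0025,0,-1,0,0,0,0]' >/dev/null; python3 -c "
from fit import *
tcp()"; done
```

```text
TCP console mm [ -19.9813 -102.1461  111.4281] yaw err deg 0.16382363862067398 t 22.3 F [-20.2057   1.4389  18.7796]
TCP console mm [ -20.1578 -102.3054  112.145 ] yaw err deg 0.14164735767317696 t 22.55 F [-9.5268  0.2114  6.7466]
TCP console mm [ -21.303  -102.4504  114.3805] yaw err deg 0.13977798980517495 t 22.8 F [-6.4483  2.0262  2.4724]
TCP console mm [ -22.473  -102.6548  116.9457] yaw err deg 0.13544796758215286 t 23.05 F [-5.2165  0.4943  2.0672]
```

The stiff stop below about 8 N, followed by the spring's slow fade, shows the button went fully in. Now I retreat clear and check.

```bash
python3 -m crank '[-1,0.006,0,-0.009,0,-1,0.02,0,-0.03,0,-1,0.02,0,-0.05,0,-1,0.03,0,-0.05,0,-1,0.02,0,-0.05,0,-1,0,0,0,0,-1,0,0,0,0]'
python3 -c "
from fit import *
import cv2
tcp();cv2.imwrite('pics/w7.png',cv2.resize(cam('wrist')[1],(784,588)))"
```

```text
time: 23.92
ee_pos: [0.4727, -0.1122, 0.3048]
eef_rot: [-0.093, 0.996, -0.001, 0.001]
ft_force: [0.1, -0.5, -0.2]
grip_width: 0.0005
finger_force: 0.0
TCP console mm [-118.1042 -103.151   304.7923] yaw err deg 0.09529891143499745 t 23.925 F [ 0.0706 -0.5401 -0.241 ]
```

View pics/w7.png

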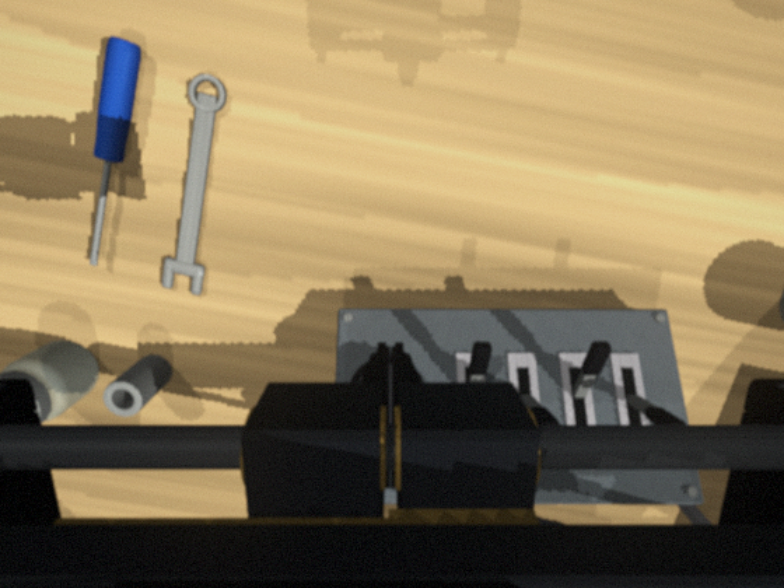

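The gripper is clear with zero force. Levers 4 (482,355) and 2 (597,360) are still down, and the tools in view look untouched. Handing in.

```bash
python3 -c "
from station import ctrl
print(ctrl.close_job())"
```

```text
the job is handed in; nothing more can be done
None
```

Switches 1 and 3 are fully up, switches 2 and 4 fully down; the store button was then pressed fully in and released, and the job was handed in at about 24 s with the arm clear (no verdict came back).

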